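# Make up a slide kit and a lamp kit from the bench stock

## Task

Make up the two kits, everything upright and seated in its own pocket: the long carton of glass slides and the small low box of cover glasses go in the tray with the oblong pocket, and the tall square lamp carton and the white ribbed can go in the tray with the round pocket. The black can stands on the slide carton: lift it off before you move the carton, and let it end standing on the slide box lid where the pile was.

Things in the scene. Friction and masses are not known exactly. Their poses are not given: they have to be found in the camera images.
- slide_pack_center (a point): Centre of the carton of glass slides, a white and blue carton 82 (x) x 30 (y) x 34 mm high, about 0.2 kg, loose. At the start it lies flat on one end of the slide box lid with the black can standing on it. Axes: x along its 82 mm length, y across its 30 mm width, z up. Grip it across the 30 mm width in its upper 24 mm, fingertips at least 10 mm above its underside, so that they clear the lid and later the tray.
- black_can_center (a point): Centre of the black screw can, a cylinder 37 mm in diameter, 46 mm high, 0.07 kg, loose, z up. At the start it stands upright on the slide carton, near the middle of its top.
- slide_box_top (a point): Middle of the top of the closed green slide box, a flat fixed box 36 mm high with a flat lid 98 (x) x 182 (y) mm; this point is on the lid surface; x across, y along the 182 mm length, z up. At the start the slide carton lies across the -y half of the lid (its centre 30 to 50 mm from this point, its length roughly along x); the +y half is free. The black can has to end standing on this lid, anywhere that its whole foot is on it.
- coverslip_box_center (a point): Centre of the small low box of cover glasses, white with a blue lid, 30 x 30 x 20 mm high, loose on the bench, z up, x and y along its sides. Grip it with the fingertips at least 8 mm above its underside when setting it into the tray.
- lamp_carton_center (a point): Centre of the lamp carton, white and red, 36 x 36 x 62 mm high, loose, standing on the bench, z up, x and y along its sides.
- white_can_center (a point): Centre of the white can with a ribbed lid, a cylinder 34 mm in diameter, 58 mm high, 0.07 kg, loose, standing on the bench, z up.
- slide_tray: Grey kit tray with pale pocket floors, for the slide kit, a fixed plate 176 (x) x 70 (y) x 10 mm high with two pockets 6 mm deep (pocket floors 4 mm above the bench, pocket rims 10 mm above it). Origin: centre of its underside, on the bench; x along its length. The oblong pocket, 98 (x) x 46 (y) mm, is centred at x = -31 mm, y = 0 and takes the slide carton; the square pocket, 46 x 46 mm, is centred at x = +53 mm, y = 0 and takes the box of cover glasses.
- lamp_tray: Grey kit tray with pale pocket floors, for the lamp kit, a fixed plate of the same outer size (176 x 70 x 10 mm) with two pockets 6 mm deep (floors 4 mm above the bench). Origin: centre of its underside, on the bench; x along its length. The square pocket, 52 x 52 mm, is centred at x = -42 mm, y = 0 and takes the lamp carton; the round pocket, 50 mm in diameter, is centred at x = +42 mm, y = 0 and takes the white can.
Mind the look-alikes: they are no part of the job. What is shaped like the part that bears white_can_center but pink is not meant. Of the things that look like the part that bears coverslip_box_center, the larger one is meant.

How it is judged:
By the outcome, as a careful person would: the job done as asked, in the order asked, and still so for the second after the job is handed in, with the robot touching nothing.
It also fails if it takes over 128 s, if anything falls off the work surface, if the arm or the gripper's body presses on something with over 40 N, if the wrist force passes 120 N, or if a joint passes its speed limit or range.

## Robot

A 6-joint arm with a two-finger parallel gripper is mounted at the origin on a cart in front of the work surface, level with it; the furniture and walls round the work are solid. World frame = base frame: x ahead of the robot, y to its left, z up, the work surface at z = 0. Lengths are in m, angles in rad, forces in N, time in s.
With the tool pointing down it reaches from about 0.25 to 0.725 m from the base axis. Payload 9.7 kg.
Tool frame: the origin (TCP) lies at the very end of the fingers, on their centre line; the grasp point (between the pads) lies 19 mm behind it; z points along the fingers, y is the line along which they close (so a half turn about z gives the same grasp; the last joint's range is limited). The gripper opens to 85 mm and grips with 20 to 120 N. Pads are 22 mm wide; open, the fingers measure 114 mm over their backs; the gripper's body (76 mm by 85 mm) begins 54 mm behind the grasp point. The pads swing forward as they close: fully open they stand 13 mm farther back than shut.
Start: joints at [1.194, 0.087, 0.176, 1.66, 0, 1.571], TCP at [0.202, 0.511, 0.231] pointing down, gripper open.
Joint ranges: [-3.13, 3.13], [-0.85, 1.81], [-1.15, 1.24], [-2.2, 2.28], [-1.44, 1.52], [-3.14, 3.14]. Speed limits (rad/s): [2.22, 2.22, 2.57, 3.14, 3.14, 3.14].

## Interface

Orientations are given as a rotation vector (axis times angle).
In Python, from plant import r, optics, close_job gives the robot as it stands.
- The arm moves only by the tool carry_out, never from a script. Its argument "deltas" is a list of rows, each an object with "xyz": the shift along the world's x, y, z scaled (see below), a list of three; "turn": the turn, a rotation vector about the world's x, y, z scaled (see below), a list of three. A call has 1 to 12 rows; each row shifts and turns the commanded pose from where the row before left it; what a row does not reach is not made up. The controller multiplies each number of a shift by 0.12 m and each number of a turn by pi/2 rad. A row lasts 1/12 s, in which the tool goes at most 41.7 mm and 7.16 degrees, less where a joint would pass 70% of its speed; a pose out of reach is approached as far as the arm can. A call with a number of a shift or a turn outside -1 to 1 is refused whole. A call with a gripper value outside its range is refused whole. "grip" is the gripper command: -1 is fully open, 1 is shut, values between are in proportion, set as the call begins (left out, the last holds). The fingers move at their own pace and stop on an object; "force" is the grip in N (left out, the last holds). Time passes only in rows, so rows that do not move let the fingers close. It gives the time, the measured TCP pose, the force, the opening and the grip force at its end, in the units of the state.
- r.read_state(): the state, without advancing time (a new reading comes with each control period).
- optics.read_camera(name): name is "scene" or "top" or "wrist"; returns (picture, depth): 400x640x3 uint8, red, green, blue; 400x640 float32, m along the optical axis (not along the pixel's ray), 0 where there is no reading.
- optics.camera_info(name): a dict with "fx", "fy", "cx", "cy" (pixels), "R" (3x3) and "t" (3): a world point X has camera coordinates R X + t. Camera axes: x right, y down, z forward; pixel columns grow to the right and rows downward; lengths in m; the calibration is good to about 2 mm. A picture is of the moment at which its call begins: read the wrist's pose just before it. camera_info takes no time and is no camera call; for the wrist camera it gives the pose at the moment of the call.
- close_job(): hands the job in; it is judged then, once.
The state is a dict: "t": time; "joints": joint angles; "qvel": joint speeds; "effort": joint torques, N m; "position": TCP position; "orientation": TCP orientation; "wrist_force": force on the tool from outside, world axes, zero at the start; "ft_torque": the same for the moment, N m; "grip_width": opening from 0.0 (shut) to 1.0 (fully open); "gripper_force": force on a finger pad.
Only numpy, scipy, OpenCV 4.12 (cv2) and the standard library are available. Lean on these libraries where they do the work, as an engineer would, in place of code of your own. Each camera call takes 0.05 s, during which the arm holds its last target. There are 200 camera calls.

## Working session

There is one attempt and no reset: what is moved stays moved. The work goes in short steps, Python scripts to look and compute and a tool call to move; the robot and the scene stay as the last step left them, time stands still between calls to the robot, and variables do not carry over. Pictures are saved under pics/ and viewed, at most 14 in all, crops included, and the job is handed in when it is done.

Besides the shell and the picture viewer there is one more tool, called after ">>>" by a JSON object that holds its "fn" and its "kwargs", one argument or row to a line. carry_out: Moves the arm, as the interface text tells. Its arguments: {"type":"object","properties":{"deltas":{"type":"array"},"grip":{"type":"number"},"force":{"type":"number"}},"required":["deltas"]}

```bash
mkdir -p pics; ls; cat > h.py <<'E'
import numpy as np,cv2
from plant import r,optics,close_job
def shot(n):
    info=optics.camera_info(n); p,d=optics.read_camera(n); return p,d,info
def cloud(d,i):
    v,u=np.mgrid[:d.shape[0],:d.shape[1]]
    c=np.stack([(u-i['cx'])/i['fx']*d,(v-i['cy'])/i['fy']*d,d],-1)
    return (c-np.array(i['t']))@np.array(i['R'])
def save(n,p): cv2.imwrite('pics/'+n,p[:,:,::-1])
E
python3 - <<'E'
from h import *
print(r.read_state())
for n in('top','scene'):
    p,d,i=shot(n); save(n+'1.png',p); np.savez(n+'1.npz',p=p,d=d,**{k:np.array(v) for k,v in i.items()})
    print(n,i)
E
```

```text
pics
{'t': 0.0, 'joints': array([1.19397917e+00, 8.74737336e-02, 1.75159653e-01, 1.65980434e+00,
       4.36647023e-05, 1.57078830e+00]), 'qvel': array([ 0.00108428, -0.00013393, -0.00018321, -0.00091454,  0.00041125,
       -0.00029524]), 'effort': array([ 1.05775111e-03, -5.20385993e+01,  4.64806366e+01,  1.60574808e-02,
        1.02458800e-04, -7.51021986e-06]), 'position': array([0.20228653, 0.51121107, 0.23058866]), 'orientation': array([-5.88340471e-01, -3.08571393e+00,  2.02695161e-03]), 'wrist_force': array([ 0.51885226, -0.66427499,  0.05815482]), 'ft_torque': array([ 0.00368587,  0.04403268, -0.00493304]), 'gripper_force': 0.0, 'grip_width': 1.0002801166722712}
top {'fx': 505.0612623855294, 'fy': 505.0612623855294, 'cx': 321.8816353659739, 'cy': 199.7392288314277, 'R': array([[ 0.00907571, -0.9999187 ,  0.00895629],
       [-0.99037253, -0.01022558, -0.13804956],
       [ 0.13812992, -0.00761717, -0.99038483]]), 't': array([-0.00491288,  0.52648127,  0.91592881])}
scene {'fx': 511.01785477661736, 'fy': 511.01785477661736, 'cx': 315.0362210157207, 'cy': 191.55743377636196, 'R': array([[ 0.80752193, -0.58963461, -0.01547153],
       [-0.28706796, -0.36996352, -0.88358303],
       [ 0.51526723,  0.71795406, -0.46801886]]), 't': array([-0.38401935,  0.20424764,  0.85597568])}
```

View pics/top1.png

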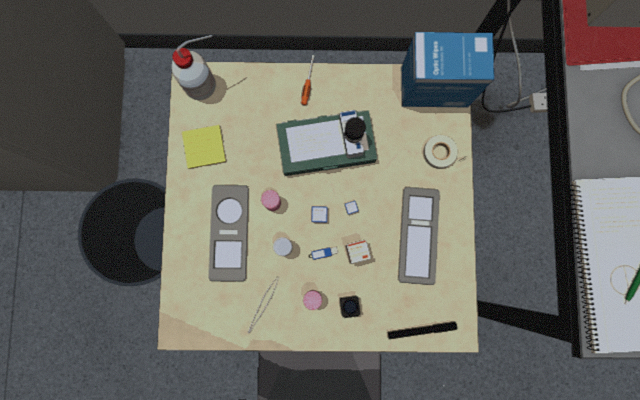

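View pics/scene1.png

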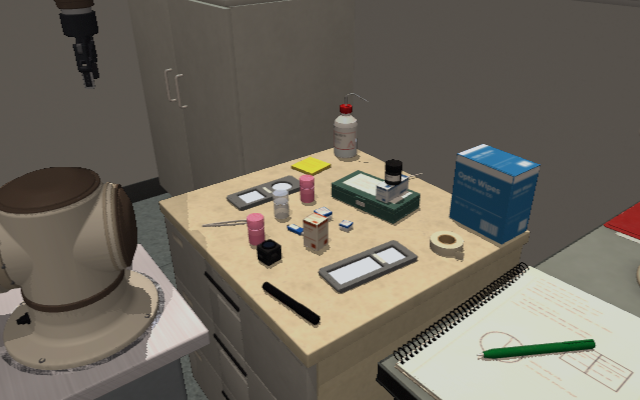

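The top view shows these objects:
- Black can at (355,128) on the slide carton (352,133), which lies on the right end of the green box, the −y half.
- Slide tray at (419,235), square pocket on the far side.
- Lamp tray at (229,232), round pocket on the far side.
- Lamp carton at (358,252).

Two parts have look-alikes:
- **White can:** the white one at (283,247) is meant. The cans at (271,200) and (313,300) are pink, so they are out.
- **Cover glass boxes:** (319,214) and (351,207). The larger one, at (319,214), is meant.

Next I measure from depth and make a confirming crop.

```bash
cat >> h.py <<'E'
def rect(P,m,zlo,zhi,u0,u1,v0,v1):
    k=(P[...,2]>zlo)&(P[...,2]<zhi)&m; w=np.zeros_like(k); w[v0:v1,u0:u1]=1; k&=w
    q=P[k]; (c,s,a)=cv2.minAreaRect((q[:,:2]*1000).astype(np.float32))
    return len(q),np.round(c,1),np.round(s,1),round(a,1),np.round(np.median(q[:,2])*1000,1)
E
python3 - <<'E'
from h import *
f=np.load('top1.npz');p,d=f['p'],f['d'];P=cloud(d,f);T=np.ones(d.shape,bool)
hsv=cv2.cvtColor(p,cv2.COLOR_RGB2HSV)
print('bench z',np.median(P[150:180,400:440,2]),)
for n,a in dict(blackcan=(.105,.14,335,380,105,150),carton=(.062,.08,330,380,100,165),greenbox=(.025,.045,265,385,100,185),
 cover=(.012,.03,300,335,198,230),coversmall=(.008,.03,340,362,195,220),lamp=(.052,.075,335,380,230,275),white=(.05,.07,268,298,230,265),
 slidetray=(.006,.02,390,450,175,295),lamptray=(.006,.02,200,255,175,290)).items(): print(n,rect(P,T,*a))
# pocket floors by brightness, ray onto plane z=4mm
R,t=f['R'],f['t'];C=-R.T@t
def pl(u,v,z):
    ray=R.T@np.array([(u-f['cx'])/f['fx'],(v-f['cy'])/f['fy'],1]);s=(z-C[2])/ray[2];return (C+s*ray)
br=((hsv[...,2]>150)&(hsv[...,1]<40)).astype(np.uint8)
for n,(u0,u1,v0,v1) in dict(st=(398,442,185,285),lt=(208,250,183,283)).items():
    m=np.zeros_like(br);m[v0:v1,u0:u1]=br[v0:v1,u0:u1]
    for c in cv2.findContours(m,0,1)[0]:
        if cv2.contourArea(c)<150: continue
        w=np.array([pl(*x[0],.004)[:2]*1000 for x in c],np.float32); print(n,cv2.minAreaRect(w))
cv2.imwrite('pics/crop1.png',cv2.resize(p[95:325,200:450],None,fx=2.6,fy=2.6,interpolation=2)[:,:,::-1])
E
```

```text
bench z 0.0003823205089960504
blackcan (360, array([646.2, -55.6]), array([36.5, 36.2]), 50.1, np.float64(115.7))
carton (405, array([650.3, -52.1]), array([82.9, 30.4]), 11.2, np.float64(70.0))
greenbox (3991, array([641.4,  -6.2]), array([107. , 182.9]), 8.5, np.float64(36.2))
cover (255, array([502.4,   6.3]), array([29.6, 28.8]), 0.6, np.float64(19.3))
coversmall (129, array([516.2, -55.9]), array([21.6, 21.7]), 18.6, np.float64(14.1))
lamp (407, array([430.5, -65.8]), array([35.9, 36.3]), 14.4, np.float64(61.9))
white (275, array([437.8,  73. ]), array([32.4, 32. ]), 46.0, np.float64(57.4))
slidetray (1970, array([ 464.4, -186.9]), array([ 71.1, 185.8]), 85.8, np.float64(9.3))
lamptray (2410, array([476.2, 180.2]), array([ 70.8, 203.3]), 90.0, np.float64(9.4))
st ((433.392822265625, -185.401611328125), (43.39017868041992, 94.9910659790039), 85.91213989257812)
st ((517.2879028320312, -191.30908203125), (43.166648864746094, 42.881229400634766), 86.15237426757812)
lt ((423.1717224121094, 179.915283203125), (47.71950912475586, 48.55846405029297), 0.5482956171035767)
lt ((508.34808349609375, 179.51759338378906), (45.66511154174805, 45.813323974609375), 64.17477416992188)
```

View pics/crop1.png

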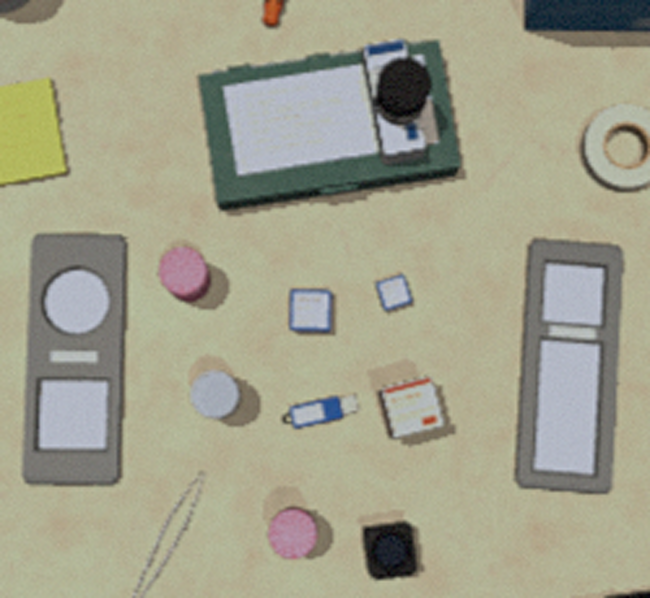

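The crop shows the 30 mm cover box at (311,310), larger than the 22 mm one at (394,292), and the plain white ribbed can at (215,394) with pink cans at (185,273) and (292,532). Measured sizes, heights and the 84 mm pocket spacing all match what was given. I go to the black can first.

>>> {"fn": "carry_out", "kwargs": {
  "deltas": [
    {"xyz": [0.206,-0.262,0],"turn": [0,0,0.02]},
    {"xyz": [0.206,-0.262,0],"turn": [0,0,0.02]},
    {"xyz": [0.206,-0.262,0],"turn": [0,0,0.02]},
    {"xyz": [0.206,-0.262,0],"turn": [0,0,0.02]},
    {"xyz": [0.206,-0.262,0],"turn": [0,0,0.02]},
    {"xyz": [0.206,-0.262,0],"turn": [0,0,0.02]},
    {"xyz": [0.206,-0.262,0],"turn": [0,0,0.02]},
    {"xyz": [0.206,-0.262,0],"turn": [0,0,0.02]},
    {"xyz": [0.206,-0.262,0],"turn": [0,0,0.02]},
    {"xyz": [0.206,-0.262,0],"turn": [0,0,0.02]},
    {"xyz": [0.206,-0.262,0],"turn": [0,0,0.02]},
    {"xyz": [0.206,-0.262,0],"turn": [0,0,0.02]}
  ],
  "grip": -1,
  "force": 30
}}

```text
t: 1.1
position: [0.4998, 0.1322, 0.2311]
orientation: [0.003, -3.141, 0.0]
wrist_force: [1.2, 0.2, 0.3]
grip_width: 1.0
gripper_force: 0.0
```

>>> {"fn": "carry_out", "kwargs": {
  "deltas": [
    {"xyz": [0.206,-0.262,0],"turn": [0,0,0.02]},
    {"xyz": [0.206,-0.262,0],"turn": [0,0,0.02]},
    {"xyz": [0.206,-0.262,0],"turn": [0,0,0.02]},
    {"xyz": [0.206,-0.262,0],"turn": [0,0,0.02]},
    {"xyz": [0.206,-0.262,0],"turn": [0,0,0.02]},
    {"xyz": [0.206,-0.262,0],"turn": [0,0,0.02]},
    {"xyz": [0,0,0],"turn": [0,0,0]},
    {"xyz": [0,0,0],"turn": [0,0,0]}
  ]
}}

```text
t: 1.77
position: [0.6479, -0.0564, 0.2289]
orientation: [0.291, -3.125, -0.001]
wrist_force: [0.3, -0.0, -0.2]
grip_width: 1.005
gripper_force: 0.0
```

>>> {"fn": "carry_out", "kwargs": {
  "deltas": [
    {"xyz": [-0.003,0,-0.25],"turn": [0,0,0]},
    {"xyz": [-0.003,0,-0.25],"turn": [0,0,0]},
    {"xyz": [-0.003,0,-0.25],"turn": [0,0,0]},
    {"xyz": [0,0,-0.25],"turn": [0,0,0]},
    {"xyz": [0,0,-0.25],"turn": [0,0,0]},
    {"xyz": [0,0,0],"turn": [0,0,0]},
    {"xyz": [0,0,0],"turn": [0,0,0]}
  ]
}}

```text
t: 2.35
position: [0.6449, -0.0535, 0.0808]
orientation: [0.297, -3.125, -0.001]
wrist_force: [0.4, -1.4, 0.7]
grip_width: 1.0
gripper_force: 0.0
```

>>> {"fn": "carry_out", "kwargs": {
  "deltas": [
    {"xyz": [0,0,0],"turn": [0,0,0]},
    {"xyz": [0,0,0],"turn": [0,0,0]},
    {"xyz": [0,0,0],"turn": [0,0,0]},
    {"xyz": [0,0,0],"turn": [0,0,0]},
    {"xyz": [0,0,0],"turn": [0,0,0]},
    {"xyz": [0,0,0],"turn": [0,0,0]},
    {"xyz": [0,0,0],"turn": [0,0,0]},
    {"xyz": [0,0,0],"turn": [0,0,0]},
    {"xyz": [0,0,0],"turn": [0,0,0]},
    {"xyz": [0,0,0],"turn": [0,0,0]}
  ],
  "grip": 1,
  "force": 30
}}

```text
t: 3.18
position: [0.647, -0.0546, 0.0831]
orientation: [-0.295, 3.125, -0.001]
wrist_force: [0.4, -0.1, 4.7]
grip_width: 0.425
gripper_force: 29.5
```

>>> {"fn": "carry_out", "kwargs": {
  "deltas": [
    {"xyz": [0,0,0.1],"turn": [0,0,0]},
    {"xyz": [0,0,0.25],"turn": [0,0,0]},
    {"xyz": [0,0,0.25],"turn": [0,0,0]},
    {"xyz": [-0.019,0.203,0],"turn": [0,0,0]},
    {"xyz": [-0.019,0.203,0],"turn": [0,0,0]},
    {"xyz": [-0.019,0.203,0],"turn": [0,0,0]},
    {"xyz": [-0.019,0.203,0],"turn": [0,0,0]},
    {"xyz": [0,0,0],"turn": [0,0,0]},
    {"xyz": [0,0,0],"turn": [0,0,0]},
    {"xyz": [0,0,0],"turn": [0,0,0]}
  ]
}}

```text
t: 4.02
position: [0.6373, 0.0427, 0.1539]
orientation: [-0.296, 3.127, -0.0]
wrist_force: [-0.5, -0.9, -1.2]
grip_width: 0.425
gripper_force: 30.3
```

```bash
python3 - <<'E'
from h import *
s=r.read_state();print(s['position'],s['wrist_force'])
p,d,i=shot('top');P=cloud(d,i);T=np.ones(d.shape,bool)
print('carton',rect(P,T,.062,.08,330,380,100,165))
q,_,_=shot('wrist')
save('a2.png',np.hstack([cv2.resize(p[80:200,240:400],(400,300)),cv2.resize(q,(400,300))]))
E
```

```text
[0.63725851 0.04267104 0.15393739] [-0.53438369 -0.93648381 -1.1747592 ]
carton (348, array([651.8, -60. ]), array([82.9, 15.1]), 10.1, np.float64(70.1))
```

View pics/a2.png

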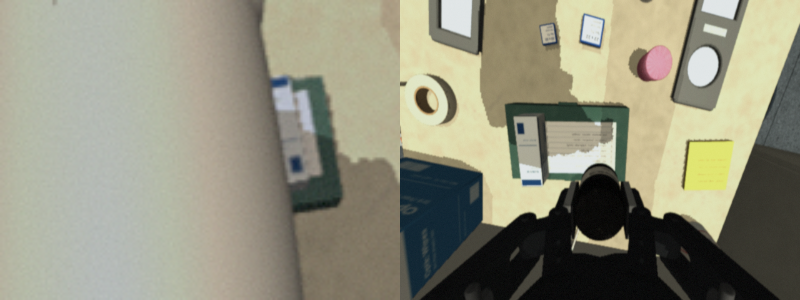

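The can is held upright, and the carton has not moved. I lower the can onto the free half of the lid.

>>> {"fn": "carry_out", "kwargs": {
  "deltas": [
    {"xyz": [0,0,-0.25],"turn": [0,0,0]},
    {"xyz": [0,0,-0.25],"turn": [0,0,0]},
    {"xyz": [0,0,-0.2],"turn": [0,0,0]},
    {"xyz": [0,0,-0.1],"turn": [0,0,0]},
    {"xyz": [0,0,-0.05],"turn": [0,0,0]},
    {"xyz": [0,0,0],"turn": [0,0,0]},
    {"xyz": [0,0,-0.015],"turn": [0,0,0]},
    {"xyz": [0,0,0],"turn": [0,0,0]},
    {"xyz": [0,0,0],"turn": [0,0,0]}
  ]
}}

```text
t: 4.87
position: [0.6379, 0.0429, 0.0509]
orientation: [-0.296, 3.126, -0.0]
wrist_force: [1.1, -0.8, -0.5]
grip_width: 0.424
gripper_force: 30.3
```

>>> {"fn": "carry_out", "kwargs": {
  "deltas": [
    {"xyz": [0,0,-0.01],"turn": [0,0,0]},
    {"xyz": [0,0,-0.005],"turn": [0,0,0]},
    {"xyz": [0,0,0],"turn": [0,0,0]},
    {"xyz": [0,0,0],"turn": [0,0,0]}
  ]
}}

```text
t: 5.2
position: [0.6378, 0.043, 0.0491]
orientation: [-0.296, 3.126, -0.0]
wrist_force: [-0.6, 0.5, 5.3]
grip_width: 0.425
gripper_force: 30.7
```

>>> {"fn": "carry_out", "kwargs": {
  "deltas": [
    {"xyz": [0,0,0],"turn": [0,0,0]},
    {"xyz": [0,0,0],"turn": [0,0,0]},
    {"xyz": [0,0,0],"turn": [0,0,0]},
    {"xyz": [0,0,0],"turn": [0,0,0]},
    {"xyz": [0,0,0],"turn": [0,0,0]},
    {"xyz": [0,0,0.1],"turn": [0,0,0]},
    {"xyz": [0,0,0.25],"turn": [0,0,0]},
    {"xyz": [0,0,0.25],"turn": [0,0,0]},
    {"xyz": [0,0,0],"turn": [0,0,0]}
  ],
  "grip": -0.3
}}

```text
t: 5.95
position: [0.6394, 0.0431, 0.1272]
orientation: [-0.295, 3.119, -0.0]
wrist_force: [1.0, -0.0, 1.4]
grip_width: 0.648
gripper_force: 0.0
```

>>> {"fn": "carry_out", "kwargs": {
  "deltas": [
    {"xyz": [0.026,-0.198,0],"turn": [0,0,0]},
    {"xyz": [0.026,-0.198,0],"turn": [0,0,0]},
    {"xyz": [0.026,-0.198,0],"turn": [0,0,0]},
    {"xyz": [0.026,-0.198,0],"turn": [0,0,0]},
    {"xyz": [0,0,0],"turn": [0,0,0]},
    {"xyz": [0,0,-0.2],"turn": [0,0,0]},
    {"xyz": [0,0,-0.15],"turn": [0,0,0]},
    {"xyz": [0,0,0],"turn": [0,0,0]},
    {"xyz": [0,0,0],"turn": [0,0,0]}
  ]
}}

```text
t: 6.7
position: [0.6491, -0.0518, 0.0776]
orientation: [0.296, -3.126, -0.001]
wrist_force: [1.0, -0.1, -0.4]
grip_width: 0.646
gripper_force: 0.0
```

```bash
python3 - <<'E'
from h import *
s=r.read_state();print(s['position'],s['wrist_force'])
q,_,_=shot('wrist'); p,_,_=shot('scene')
save('a3.png',np.hstack([cv2.resize(p[120:260,300:460],(400,350)),cv2.resize(q,(400,350))]))
E
```

```text
[ 0.64905572 -0.05178762  0.07755177] [ 0.96842114 -0.12507926 -0.38339823]
```

View pics/a3.png

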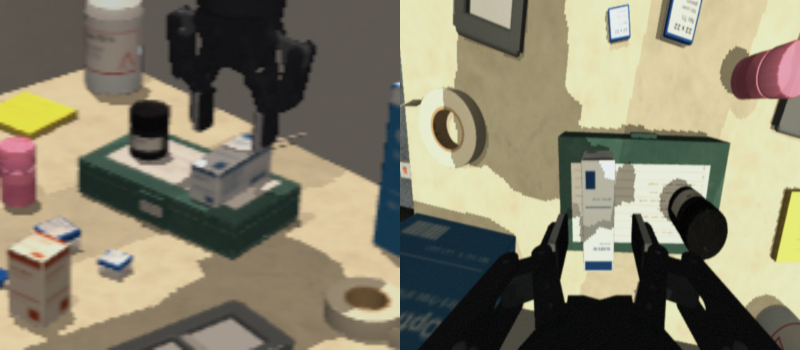

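The black can stands on the lid, at (150,130) on the left side of the picture. The carton is centred between the fingers. I descend and grip it.

>>> {"fn": "carry_out", "kwargs": {
  "deltas": [
    {"xyz": [0,0,-0.15],"turn": [0,0,0]},
    {"xyz": [0,0,-0.095],"turn": [0,0,0]},
    {"xyz": [0,0,0],"turn": [0,0,0]},
    {"xyz": [0,0,0],"turn": [0,0,0]}
  ]
}}

```text
t: 7.13
position: [0.6493, -0.052, 0.0482]
orientation: [0.296, -3.127, -0.0]
wrist_force: [0.3, -1.1, 0.5]
grip_width: 0.647
gripper_force: 0.0
```

>>> {"fn": "carry_out", "kwargs": {
  "deltas": [
    {"xyz": [0,0,0],"turn": [0,0,0]},
    {"xyz": [0,0,0],"turn": [0,0,0]},
    {"xyz": [0,0,0],"turn": [0,0,0]},
    {"xyz": [0,0,0],"turn": [0,0,0]},
    {"xyz": [0,0,0],"turn": [0,0,0]},
    {"xyz": [0,0,0],"turn": [0,0,0]},
    {"xyz": [0,0,0],"turn": [0,0,0]}
  ],
  "grip": 1,
  "force": 45
}}

```text
t: 7.72
position: [0.6502, -0.0521, 0.0496]
orientation: [-0.296, 3.126, -0.0]
wrist_force: [0.1, 0.2, 6.4]
grip_width: 0.343
gripper_force: 47.0
```

>>> {"fn": "carry_out", "kwargs": {
  "deltas": [
    {"xyz": [0,0,0.1],"turn": [0,0,0]},
    {"xyz": [0,0,0.3],"turn": [0,0,0]},
    {"xyz": [0,0,0.3],"turn": [0,0,0]},
    {"xyz": [-0.258,-0.159,0],"turn": [0,0,-0.0235]},
    {"xyz": [-0.258,-0.159,0],"turn": [0,0,-0.0235]},
    {"xyz": [-0.258,-0.159,0],"turn": [0,0,-0.0235]},
    {"xyz": [-0.258,-0.159,0],"turn": [0,0,-0.0235]},
    {"xyz": [-0.258,-0.159,0],"turn": [0,0,-0.0235]},
    {"xyz": [-0.258,-0.159,0],"turn": [0,0,-0.0235]},
    {"xyz": [-0.258,-0.159,0],"turn": [0,0,-0.0235]},
    {"xyz": [0,0,0],"turn": [0,0,0]},
    {"xyz": [0,0,0],"turn": [0,0,0]}
  ]
}}

```text
t: 8.72
position: [0.4317, -0.1865, 0.1332]
orientation: [0.114, 3.139, -0.001]
wrist_force: [0.2, 0.1, -2.4]
grip_width: 0.341
gripper_force: 46.0
```

>>> {"fn": "carry_out", "kwargs": {
  "deltas": [
    {"xyz": [0,0,-0.25],"turn": [0,0,0]},
    {"xyz": [0,0,-0.25],"turn": [0,0,0]},
    {"xyz": [0,0,-0.1],"turn": [0,0,0]},
    {"xyz": [0,0,0],"turn": [0,0,0]},
    {"xyz": [0,0,0],"turn": [0,0,0]},
    {"xyz": [0,0,0],"turn": [0,0,0]}
  ]
}}

```text
t: 9.22
position: [0.4339, -0.1857, 0.0619]
orientation: [0.108, 3.138, -0.001]
wrist_force: [-0.4, -0.9, -2.2]
grip_width: 0.341
gripper_force: 45.9
```

```bash
python3 - <<'E'
from h import *
s=r.read_state();print(s['position'],s['wrist_force'])
q,_,_=shot('wrist'); p,_,_=shot('scene')
save('a4.png',np.hstack([cv2.resize(p[180:320,290:450],(400,350)),cv2.resize(q,(400,350))]))
E
```

```text
[ 0.43390112 -0.18573608  0.06192592] [-0.35267314 -0.88769053 -2.21617189]
```

View pics/a4.png

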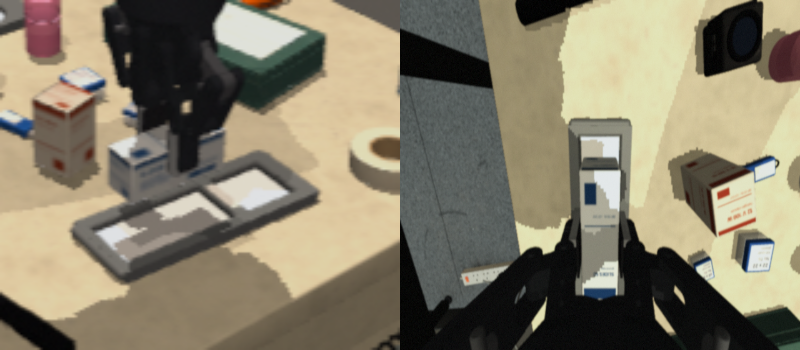

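The carton hangs above the oblong pocket and is aligned with it. I lower it in.

>>> {"fn": "carry_out", "kwargs": {
  "deltas": [
    {"xyz": [0,0,-0.15],"turn": [0,0,0]},
    {"xyz": [0,0,-0.12],"turn": [0,0,0]},
    {"xyz": [0,0,-0.06],"turn": [0,0,0]},
    {"xyz": [0,0,-0.03],"turn": [0,0,0]},
    {"xyz": [0,0,-0.01],"turn": [0,0,0]},
    {"xyz": [0,0,0],"turn": [0,0,0]},
    {"xyz": [0,0,0],"turn": [0,0,0]},
    {"xyz": [0,0,0],"turn": [0,0,0]}
  ]
}}

```text
t: 9.98
position: [0.4333, -0.1858, 0.0174]
orientation: [0.109, 3.139, -0.001]
wrist_force: [-3.7, 2.4, 6.5]
grip_width: 0.336
gripper_force: 47.2
```

>>> {"fn": "carry_out", "kwargs": {
  "deltas": [
    {"xyz": [0,0,0],"turn": [0,0,0]},
    {"xyz": [0,0,0],"turn": [0,0,0]},
    {"xyz": [0,0,0],"turn": [0,0,0]},
    {"xyz": [0,0,0],"turn": [0,0,0]},
    {"xyz": [0,0,0],"turn": [0,0,0]},
    {"xyz": [0,0,0.1],"turn": [0,0,0]},
    {"xyz": [0,0,0.25],"turn": [0,0,0]},
    {"xyz": [0,0,0.25],"turn": [0,0,0]},
    {"xyz": [0,0,0.25],"turn": [0,0,0]},
    {"xyz": [0,0,0],"turn": [0,0,0]},
    {"xyz": [0,0,0],"turn": [0,0,0]}
  ],
  "grip": -0.2
}}

```text
t: 10.9
position: [0.434, -0.1861, 0.1205]
orientation: [0.109, 3.136, -0.002]
wrist_force: [-1.3, 0.3, -0.5]
grip_width: 0.597
gripper_force: 0.0
```

>>> {"fn": "carry_out", "kwargs": {
  "deltas": [
    {"xyz": [0.095,0.267,0],"turn": [0,0,0.0085]},
    {"xyz": [0.095,0.267,0],"turn": [0,0,0.0085]},
    {"xyz": [0.095,0.267,0],"turn": [0,0,0.0085]},
    {"xyz": [0.095,0.267,0],"turn": [0,0,0.0085]},
    {"xyz": [0.095,0.267,0],"turn": [0,0,0.0085]},
    {"xyz": [0.095,0.267,0],"turn": [0,0,0.0085]},
    {"xyz": [0,0,-0.25],"turn": [0,0,0]},
    {"xyz": [0,0,-0.25],"turn": [0,0,0]},
    {"xyz": [0,0,-0.1],"turn": [0,0,0]},
    {"xyz": [0,0,0],"turn": [0,0,0]},
    {"xyz": [0,0,0],"turn": [0,0,0]}
  ]
}}

```text
t: 11.82
position: [0.5007, 0.0063, 0.0458]
orientation: [0.016, -3.14, 0.0]
wrist_force: [-0.2, -0.1, -0.1]
grip_width: 0.602
gripper_force: 0.0
```

```bash
python3 - <<'E'
from h import *
s=r.read_state();print(s['position'],s['orientation'])
q,_,_=shot('wrist'); p,d,i=shot('top');P=cloud(d,i);T=np.ones(d.shape,bool)
print(rect(P,T,.03,.05,395,445,175,295))
save('a5.png',np.hstack([cv2.resize(p[170:300,300:450],(400,350)),cv2.resize(q,(400,350))]))
E
```

```text
[0.50073609 0.00630887 0.04582326] [ 1.55936990e-02 -3.14000871e+00  2.88680832e-05]
(742, array([ 434., -185.]), array([31.5, 82.2]), 86.5, np.float64(37.7))
```

View pics/a5.png

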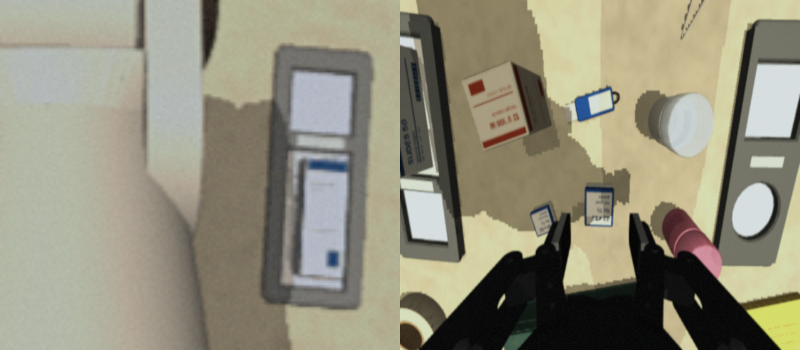

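The carton is seated: its top is at 37.7 mm against 38 mm expected, and it is centred in the pocket. The cover box at (599,205) sits between the fingers.

>>> {"fn": "carry_out", "kwargs": {
  "deltas": [
    {"xyz": [0.012,0,-0.15],"turn": [0,0,0]},
    {"xyz": [0,0,-0.13],"turn": [0,0,0]},
    {"xyz": [0,0,-0.035],"turn": [0,0,0]},
    {"xyz": [0,0,0],"turn": [0,0,0]},
    {"xyz": [0,0,0],"turn": [0,0,0]}
  ]
}}

```text
t: 12.33
position: [0.5033, 0.0064, 0.0094]
orientation: [-0.016, 3.14, -0.0]
wrist_force: [-0.1, 0.4, 0.3]
grip_width: 0.603
gripper_force: 0.0
```

>>> {"fn": "carry_out", "kwargs": {
  "deltas": [
    {"xyz": [0,0,0],"turn": [0,0,0]},
    {"xyz": [0,0,0],"turn": [0,0,0]},
    {"xyz": [0,0,0],"turn": [0,0,0]},
    {"xyz": [0,0,0],"turn": [0,0,0]},
    {"xyz": [0,0,0],"turn": [0,0,0]},
    {"xyz": [0,0,0],"turn": [0,0,0]},
    {"xyz": [0,0,0],"turn": [0,0,0]}
  ],
  "grip": 1,
  "force": 35
}}

```text
t: 12.92
position: [0.5036, 0.0065, 0.0096]
orientation: [-0.016, 3.139, -0.0]
wrist_force: [-1.1, -0.6, 6.6]
grip_width: 0.344
gripper_force: 35.1
```

>>> {"fn": "carry_out", "kwargs": {
  "deltas": [
    {"xyz": [0,0,0.1],"turn": [0,0,0]},
    {"xyz": [0,0,0.2],"turn": [0,0,0]},
    {"xyz": [0,0,0.2],"turn": [0,0,0]},
    {"xyz": [0.021,-0.2745,0],"turn": [0,0,-0.0085]},
    {"xyz": [0.021,-0.2745,0],"turn": [0,0,-0.0085]},
    {"xyz": [0.021,-0.2745,0],"turn": [0,0,-0.0085]},
    {"xyz": [0.021,-0.2745,0],"turn": [0,0,-0.0085]},
    {"xyz": [0.021,-0.2745,0],"turn": [0,0,-0.0085]},
    {"xyz": [0.021,-0.2745,0],"turn": [0,0,-0.0085]},
    {"xyz": [0,0,0],"turn": [0,0,0]},
    {"xyz": [0,0,0],"turn": [0,0,0]},
    {"xyz": [0,0,0],"turn": [0,0,0]}
  ]
}}

```text
t: 13.92
position: [0.5178, -0.191, 0.0686]
orientation: [0.11, 3.14, 0.0]
wrist_force: [-0.5, 0.8, -1.0]
grip_width: 0.348
gripper_force: 34.8
```

```bash
python3 - <<'E'
from h import *
s=r.read_state();print(s['position'],s['orientation'],s['wrist_force'])
q,_,_=shot('wrist'); p,d,i=shot('scene')
save('a6.png',np.hstack([cv2.resize(p[180:320,290:450],(400,350)),cv2.resize(q,(400,350))]))
E
```

```text
[ 0.51779822 -0.19097881  0.06863777] [1.10161644e-01 3.13955345e+00 3.23255658e-04] [-0.49183113  0.80037137 -0.97916937]
```

View pics/a6.png

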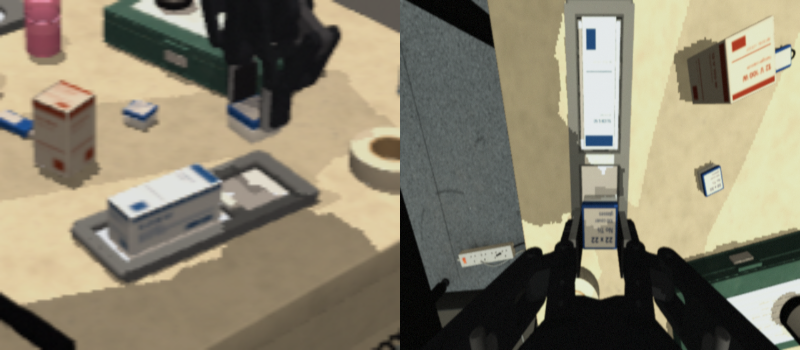

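The cover box is held level and lined up with the square pocket. I lower it in.

>>> {"fn": "carry_out", "kwargs": {
  "deltas": [
    {"xyz": [0,0,-0.2],"turn": [0,0,0]},
    {"xyz": [0,0,-0.15],"turn": [0,0,0]},
    {"xyz": [0,0,-0.06],"turn": [0,0,0]},
    {"xyz": [0,0,-0.03],"turn": [0,0,0]},
    {"xyz": [0,0,-0.015],"turn": [0,0,0]},
    {"xyz": [0,0,0],"turn": [0,0,0]},
    {"xyz": [0,0,0],"turn": [0,0,0]},
    {"xyz": [0,0,0],"turn": [0,0,0]}
  ]
}}

```text
t: 14.68
position: [0.5184, -0.1912, 0.0145]
orientation: [0.109, 3.138, -0.001]
wrist_force: [0.1, 0.2, -0.1]
grip_width: 0.345
gripper_force: 34.8
```

>>> {"fn": "carry_out", "kwargs": {
  "deltas": [
    {"xyz": [0,0,-0.008],"turn": [0,0,0]},
    {"xyz": [0,0,0],"turn": [0,0,0]},
    {"xyz": [0,0,0],"turn": [0,0,0]}
  ]
}}

```text
t: 14.93
position: [0.5184, -0.1913, 0.0136]
orientation: [0.11, 3.138, -0.001]
wrist_force: [-2.1, 0.5, 4.4]
grip_width: 0.343
gripper_force: 35.3
```

>>> {"fn": "carry_out", "kwargs": {
  "deltas": [
    {"xyz": [0,0,0],"turn": [0,0,0]},
    {"xyz": [0,0,0],"turn": [0,0,0]},
    {"xyz": [0,0,0],"turn": [0,0,0]},
    {"xyz": [0,0,0],"turn": [0,0,0]},
    {"xyz": [0,0,0],"turn": [0,0,0]},
    {"xyz": [0,0,0.1],"turn": [0,0,0]},
    {"xyz": [0,0,0.25],"turn": [0,0,0]},
    {"xyz": [0,0,0.25],"turn": [0,0,0]},
    {"xyz": [0,0,0.25],"turn": [0,0,0]},
    {"xyz": [0,0,0],"turn": [0,0,0]},
    {"xyz": [0,0,0],"turn": [0,0,0]}
  ],
  "grip": -0.2
}}

```text
t: 15.85
position: [0.519, -0.1915, 0.1174]
orientation: [0.109, 3.136, -0.002]
wrist_force: [-0.5, -0.2, -0.3]
grip_width: 0.599
gripper_force: 0.0
```

>>> {"fn": "carry_out", "kwargs": {
  "deltas": [
    {"xyz": [-0.147,0.209,0],"turn": [0,0,0.041]},
    {"xyz": [-0.147,0.209,0],"turn": [0,0,0.041]},
    {"xyz": [-0.147,0.209,0],"turn": [0,0,0.041]},
    {"xyz": [-0.147,0.209,0],"turn": [0,0,0.041]},
    {"xyz": [-0.147,0.209,0],"turn": [0,0,0.041]},
    {"xyz": [0,0,-0.15],"turn": [0,0,0]},
    {"xyz": [0,0,-0.1],"turn": [0,0,0]},
    {"xyz": [0,0,0],"turn": [0,0,0]},
    {"xyz": [0,0,0],"turn": [0,0,0]}
  ],
  "grip": -0.4
}}

```text
t: 16.6
position: [0.4291, -0.0659, 0.0836]
orientation: [0.394, -3.115, -0.001]
wrist_force: [-0.2, -1.2, -0.2]
grip_width: 0.7
gripper_force: 0.0
```

```bash
python3 - <<'E'
from h import *
s=r.read_state();print(s['position'],s['orientation'],s['grip_width'])
q,_,_=shot('wrist'); p,d,i=shot('top');P=cloud(d,i);T=np.ones(d.shape,bool)
print(rect(P,T,.016,.05,400,445,185,223))
save('a7.png',np.hstack([cv2.resize(p[170:300,300:450],(400,350)),cv2.resize(q,(400,350))]))
E
```

```text
[ 0.42912172 -0.06592818  0.08355438] [ 3.93751006e-01 -3.11457400e+00 -7.64982364e-04] 0.699803275148506
(0, array([0., 0.]), array([0., 0.]), 0.0, np.float64(nan))
  return _methods._mean(a, axis=axis, dtype=dtype,
  ret = ret.dtype.type(ret / rcount)
```

View pics/a7.png

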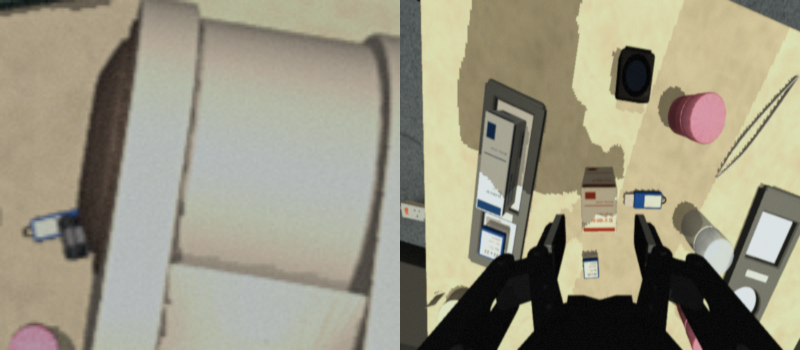

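The arm hides the slide tray from the top camera, so I will check the cover box later. The lamp carton at (600,200) is centred between the fingers, so I go down.

>>> {"fn": "carry_out", "kwargs": {
  "deltas": [
    {"xyz": [0.01,0,-0.2],"turn": [0,0,0]},
    {"xyz": [0,0,-0.2],"turn": [0,0,0]},
    {"xyz": [0,0,-0.045],"turn": [0,0,0]},
    {"xyz": [0,0,0],"turn": [0,0,0]},
    {"xyz": [0,0,0],"turn": [0,0,0]}
  ]
}}

```text
t: 17.12
position: [0.4312, -0.066, 0.032]
orientation: [-0.394, 3.117, -0.0]
wrist_force: [0.5, -0.7, 0.7]
grip_width: 0.7
gripper_force: 0.0
```

>>> {"fn": "carry_out", "kwargs": {
  "deltas": [
    {"xyz": [0,0,0],"turn": [0,0,0]},
    {"xyz": [0,0,0],"turn": [0,0,0]},
    {"xyz": [0,0,0],"turn": [0,0,0]},
    {"xyz": [0,0,0],"turn": [0,0,0]},
    {"xyz": [0,0,0],"turn": [0,0,0]},
    {"xyz": [0,0,0],"turn": [0,0,0]},
    {"xyz": [0,0,0],"turn": [0,0,0]}
  ],
  "grip": 1,
  "force": 35
}}

```text
t: 17.7
position: [0.4318, -0.0659, 0.0326]
orientation: [-0.395, 3.114, -0.001]
wrist_force: [0.2, -0.3, 5.9]
grip_width: 0.42
gripper_force: 35.5
```

>>> {"fn": "carry_out", "kwargs": {
  "deltas": [
    {"xyz": [0,0,0.15],"turn": [0,0,0]},
    {"xyz": [0,0,0.3],"turn": [0,0,0]},
    {"xyz": [0,0,0.3],"turn": [0,0,0]},
    {"xyz": [-0.0076,0.256,0],"turn": [0,0,-0.0204]},
    {"xyz": [-0.0076,0.256,0],"turn": [0,0,-0.0204]},
    {"xyz": [-0.0076,0.256,0],"turn": [0,0,-0.0204]},
    {"xyz": [-0.0076,0.256,0],"turn": [0,0,-0.0204]},
    {"xyz": [-0.0076,0.256,0],"turn": [0,0,-0.0204]},
    {"xyz": [-0.0076,0.256,0],"turn": [0,0,-0.0204]},
    {"xyz": [-0.0076,0.256,0],"turn": [0,0,-0.0204]},
    {"xyz": [-0.0076,0.256,0],"turn": [0,0,-0.0204]},
    {"xyz": [0,0,0],"turn": [0,0,0]}
  ]
}}

```text
t: 18.7
position: [0.4234, 0.1841, 0.1215]
orientation: [0.004, 3.141, 0.003]
wrist_force: [-0.3, -0.2, -0.3]
grip_width: 0.416
gripper_force: 35.3
```

>>> {"fn": "carry_out", "kwargs": {
  "deltas": [
    {"xyz": [0,0,-0.25],"turn": [0,0,0]},
    {"xyz": [0,0,-0.2],"turn": [0,0,0]},
    {"xyz": [0,0,0],"turn": [0,0,0]},
    {"xyz": [0,0,0],"turn": [0,0,0]},
    {"xyz": [0,0,0],"turn": [0,0,0]}
  ]
}}

```text
t: 19.12
position: [0.4241, 0.18, 0.0687]
orientation: [0.007, 3.14, 0.001]
wrist_force: [-0.1, 0.3, -0.0]
grip_width: 0.416
gripper_force: 35.3
```

```bash
python3 - <<'E'
from h import *
s=r.read_state();print(s['position'],s['orientation'],s['grip_width'])
q,_,_=shot('wrist'); p,d,i=shot('scene')
t,d,i=shot('top');P=cloud(d,i);T=np.ones(d.shape,bool)
print(rect(P,T,.016,.05,400,445,185,223),rect(P,T,.03,.05,395,445,185,285))
save('a8.png',np.hstack([cv2.resize(p[140:280,200:360],(400,350)),cv2.resize(q,(400,350))]))
E
```

```text
[0.42409745 0.18004555 0.06869748] [6.84246567e-03 3.14029797e+00 8.48848109e-04] 0.41637245584915433
(260, array([ 516.5, -190.3]), array([31. , 30.5]), 84.7, np.float64(23.3)) (746, array([ 433.9, -184.8]), array([31.3, 82. ]), 86.1, np.float64(37.9))
```

View pics/a8.png

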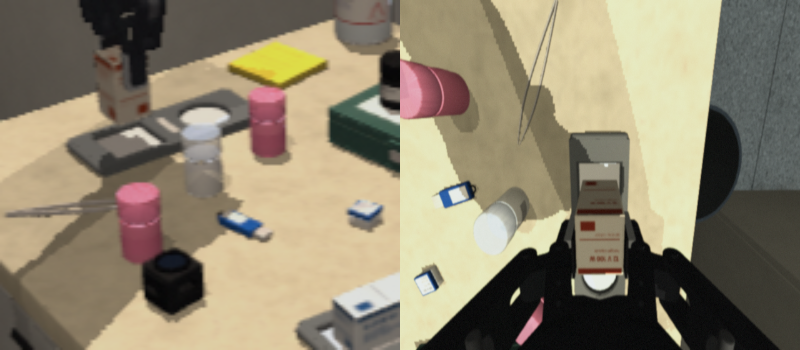

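Both slide-kit parts are seated: tops at 23.3 and 37.9 mm against 24 and 38 mm expected. The lamp carton hangs upright over its square pocket.

>>> {"fn": "carry_out", "kwargs": {
  "deltas": [
    {"xyz": [0,0,-0.12],"turn": [0,0,0]},
    {"xyz": [0,0,-0.09],"turn": [0,0,0]},
    {"xyz": [0,0,-0.035],"turn": [0,0,0]},
    {"xyz": [0,0,-0.015],"turn": [0,0,0]},
    {"xyz": [0,0,-0.01],"turn": [0,0,0]},
    {"xyz": [0,0,0],"turn": [0,0,0]},
    {"xyz": [0,0,0],"turn": [0,0,0]},
    {"xyz": [0,0,0],"turn": [0,0,0]}
  ]
}}

```text
t: 19.93
position: [0.4233, 0.1797, 0.0365]
orientation: [0.007, 3.142, -0.001]
wrist_force: [-7.8, -3.6, 16.6]
grip_width: 0.419
gripper_force: 37.5
```

>>> {"fn": "carry_out", "kwargs": {
  "deltas": [
    {"xyz": [0,0,0.01],"turn": [0,0,0]},
    {"xyz": [0,0,0],"turn": [0,0,0]},
    {"xyz": [0,0,0],"turn": [0,0,0]},
    {"xyz": [0,0,0],"turn": [0,0,0]},
    {"xyz": [0,0,0],"turn": [0,0,0]},
    {"xyz": [0,0,0],"turn": [0,0,0]},
    {"xyz": [0,0,0.15],"turn": [0,0,0]},
    {"xyz": [0,0,0.25],"turn": [0,0,0]},
    {"xyz": [0,0,0.25],"turn": [0,0,0]},
    {"xyz": [0,0,0.1],"turn": [0,0,0]},
    {"xyz": [0,0,0],"turn": [0,0,0]},
    {"xyz": [0,0,0],"turn": [0,0,0]}
  ],
  "grip": -0.3
}}

```text
t: 20.93
position: [0.4238, 0.1802, 0.126]
orientation: [0.006, 3.141, 0.001]
wrist_force: [0.1, 0.8, -0.5]
grip_width: 0.65
gripper_force: 0.0
```

>>> {"fn": "carry_out", "kwargs": {
  "deltas": [
    {"xyz": [0.029,-0.223,0],"turn": [0,0,0]},
    {"xyz": [0.029,-0.223,0],"turn": [0,0,0]},
    {"xyz": [0.029,-0.223,0],"turn": [0,0,0]},
    {"xyz": [0.029,-0.223,0],"turn": [0,0,0]},
    {"xyz": [0,0,-0.2],"turn": [0,0,0]},
    {"xyz": [0,0,-0.15],"turn": [0,0,0]},
    {"xyz": [0,0,0],"turn": [0,0,0]},
    {"xyz": [0,0,0],"turn": [0,0,0]}
  ]
}}

```text
t: 21.6
position: [0.4362, 0.0728, 0.0823]
orientation: [-0.007, -3.138, 0.001]
wrist_force: [0.2, -0.1, 0.9]
grip_width: 0.65
gripper_force: 0.0
```

```bash
python3 - <<'E'
from h import *
s=r.read_state();print(s['position'],s['orientation'],s['grip_width'])
q,_,_=shot('wrist'); p,d,i=shot('scene')
t,d,i=shot('top');P=cloud(d,i);T=np.ones(d.shape,bool)
k=(P[...,2]>.055)&(P[...,2]<.08); k[:,:205]=0;k[:,245:]=0;k[:230]=0;k[285:]=0
print(k.sum())
if k.sum()>20: print(rect(P,T,.055,.08,205,245,230,285))
save('a9.png',np.hstack([cv2.resize(p[140:280,200:360],(400,350)),cv2.resize(q,(400,350))]))
E
```

```text
[0.43622817 0.07279149 0.0823089 ] [-6.64611602e-03 -3.13803772e+00  8.86003938e-04] 0.6495952694338657
0
```

View pics/a9.png

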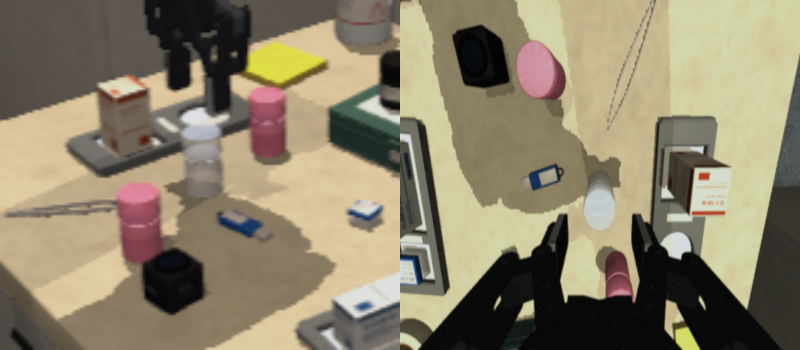

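The lamp carton stands in its pocket at (125,115), and the white can at (600,200) is centred between the fingers.

>>> {"fn": "carry_out", "kwargs": {
  "deltas": [
    {"xyz": [0.01,0,-0.2],"turn": [0,0,0]},
    {"xyz": [0,0,-0.19],"turn": [0,0,0]},
    {"xyz": [0,0,-0.045],"turn": [0,0,0]},
    {"xyz": [0,0,0],"turn": [0,0,0]},
    {"xyz": [0,0,0],"turn": [0,0,0]}
  ]
}}

```text
t: 22.17
position: [0.439, 0.0733, 0.0328]
orientation: [0.006, 3.141, 0.0]
wrist_force: [-0.2, -0.9, -0.3]
grip_width: 0.65
gripper_force: 0.0
```

>>> {"fn": "carry_out", "kwargs": {
  "deltas": [
    {"xyz": [0,0,0],"turn": [0,0,0]},
    {"xyz": [0,0,0],"turn": [0,0,0]},
    {"xyz": [0,0,0],"turn": [0,0,0]},
    {"xyz": [0,0,0],"turn": [0,0,0]},
    {"xyz": [0,0,0],"turn": [0,0,0]},
    {"xyz": [0,0,0],"turn": [0,0,0]},
    {"xyz": [0,0,0],"turn": [0,0,0]}
  ],
  "grip": 1,
  "force": 30
}}

```text
t: 22.75
position: [0.4396, 0.0732, 0.0333]
orientation: [0.006, 3.139, 0.001]
wrist_force: [0.7, 0.6, 7.1]
grip_width: 0.389
gripper_force: 29.5
```

>>> {"fn": "carry_out", "kwargs": {
  "deltas": [
    {"xyz": [0,0,0.15],"turn": [0,0,0]},
    {"xyz": [0,0,0.3],"turn": [0,0,0]},
    {"xyz": [0,0,0.3],"turn": [0,0,0]},
    {"xyz": [0.144,0.222,0],"turn": [0,0,0]},
    {"xyz": [0.144,0.222,0],"turn": [0,0,0]},
    {"xyz": [0.144,0.222,0],"turn": [0,0,0]},
    {"xyz": [0.144,0.222,0],"turn": [0,0,0]},
    {"xyz": [0,0,0],"turn": [0,0,0]},
    {"xyz": [0,0,-0.25],"turn": [0,0,0]},
    {"xyz": [0,0,-0.2],"turn": [0,0,0]},
    {"xyz": [0,0,0],"turn": [0,0,0]},
    {"xyz": [0,0,0],"turn": [0,0,0]}
  ]
}}

```text
t: 23.75
position: [0.507, 0.1792, 0.0673]
orientation: [-0.007, -3.139, 0.001]
wrist_force: [-0.0, 0.6, -0.7]
grip_width: 0.387
gripper_force: 30.3
```

```bash
python3 - <<'E'
from h import *
s=r.read_state();print(s['position'],s['orientation'],s['wrist_force'])
q,_,_=shot('wrist'); p,d,i=shot('scene')
save('a10.png',np.hstack([cv2.resize(p[140:280,200:360],(400,350)),cv2.resize(q,(400,350))]))
E
```

```text
[0.50697281 0.17921562 0.06730815] [-6.50136595e-03 -3.13939872e+00  1.25080716e-03] [-0.01541829  0.56710248 -0.71371389]
```

View pics/a10.png

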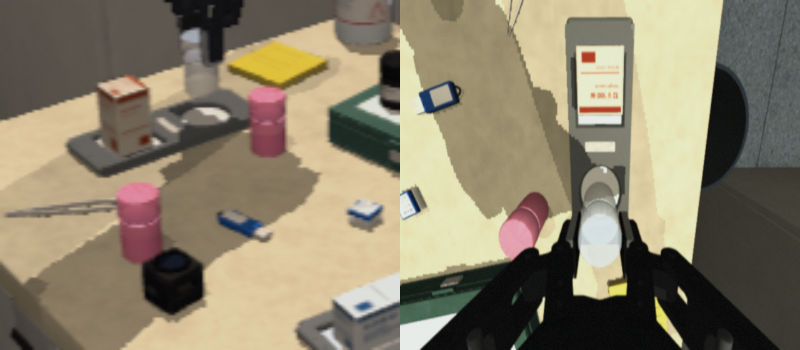

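The white can hangs upright over the round pocket. I lower it in.

>>> {"fn": "carry_out", "kwargs": {
  "deltas": [
    {"xyz": [0.008,0,-0.1],"turn": [0,0,0]},
    {"xyz": [0,0,-0.09],"turn": [0,0,0]},
    {"xyz": [0,0,-0.035],"turn": [0,0,0]},
    {"xyz": [0,0,-0.015],"turn": [0,0,0]},
    {"xyz": [0,0,0],"turn": [0,0,0]},
    {"xyz": [0,0,0],"turn": [0,0,0]},
    {"xyz": [0,0,0],"turn": [0,0,0]}
  ]
}}

```text
t: 24.43
position: [0.5089, 0.1797, 0.0393]
orientation: [0.006, 3.141, 0.0]
wrist_force: [-1.2, 0.7, 0.7]
grip_width: 0.384
gripper_force: 30.3
```

>>> {"fn": "carry_out", "kwargs": {
  "deltas": [
    {"xyz": [0,0,-0.01],"turn": [0,0,0]},
    {"xyz": [0,0,-0.01],"turn": [0,0,0]},
    {"xyz": [0,0,0],"turn": [0,0,0]},
    {"xyz": [0,0,0],"turn": [0,0,0]}
  ]
}}

```text
t: 24.77
position: [0.5092, 0.1797, 0.0373]
orientation: [0.006, 3.14, 0.001]
wrist_force: [-1.0, -1.4, 6.0]
grip_width: 0.387
gripper_force: 30.7
```

>>> {"fn": "carry_out", "kwargs": {
  "deltas": [
    {"xyz": [0,0,0],"turn": [0,0,0]},
    {"xyz": [0,0,0],"turn": [0,0,0]},
    {"xyz": [0,0,0],"turn": [0,0,0]},
    {"xyz": [0,0,0],"turn": [0,0,0]},
    {"xyz": [0,0,0],"turn": [0,0,0]},
    {"xyz": [0,0,0.15],"turn": [0,0,0]},
    {"xyz": [0,0,0.25],"turn": [0,0,0]},
    {"xyz": [0,0,0.3],"turn": [0,0,0]},
    {"xyz": [0,0,0.3],"turn": [0,0,0]},
    {"xyz": [0,0,0.3],"turn": [0,0,0]},
    {"xyz": [0,0,0],"turn": [0,0,0]},
    {"xyz": [0,0,0],"turn": [0,0,0]}
  ],
  "grip": -0.3
}}

```text
t: 25.77
position: [0.5098, 0.18, 0.1949]
orientation: [0.006, 3.138, 0.002]
wrist_force: [0.4, -0.0, 0.2]
grip_width: 0.646
gripper_force: 0.0
```

>>> {"fn": "carry_out", "kwargs": {
  "deltas": [
    {"xyz": [-0.2,0.25,0],"turn": [0,0,0]},
    {"xyz": [-0.2,0.25,0],"turn": [0,0,0]},
    {"xyz": [-0.2,0.25,0],"turn": [0,0,0]},
    {"xyz": [-0.2,0.25,0],"turn": [0,0,0]},
    {"xyz": [-0.2,0.25,0],"turn": [0,0,0]},
    {"xyz": [-0.2,0.25,0],"turn": [0,0,0]},
    {"xyz": [-0.2,0.25,0],"turn": [0,0,0]},
    {"xyz": [-0.2,0.25,0],"turn": [0,0,0]},
    {"xyz": [-0.2,0.25,0],"turn": [0,0,0]},
    {"xyz": [0,0,0],"turn": [0,0,0]},
    {"xyz": [0,0,0],"turn": [0,0,0]}
  ]
}}

```text
t: 26.68
position: [0.2911, 0.4504, 0.1908]
orientation: [-0.001, -3.14, 0.003]
wrist_force: [-0.1, -0.7, -0.3]
grip_width: 0.653
gripper_force: 0.0
```

```bash
python3 - <<'E'
from h import *
p,d,i=shot('top');P=cloud(d,i);T=np.ones(d.shape,bool)
for n,a in dict(black=(.072,.095,300,350,110,165),carton=(.03,.05,395,445,185,285),cover=(.016,.05,400,445,185,223),lamp=(.058,.08,205,250,220,285),white=(.054,.075,205,250,180,228)).items(): print(n,rect(P,T,*a))
save('a11.png',cv2.resize(p[95:325,190:460],None,fx=2.6,fy=2.6))
E
```

```text
black (160, array([636.7,  33.4]), array([36.2, 16.6]), 0.6, np.float64(81.5))
carton (743, array([ 434.2, -184.6]), array([31. , 82.5]), 85.8, np.float64(37.9))
cover (264, array([ 518.5, -187.4]), array([45.6, 40.3]), 21.5, np.float64(23.2))
lamp (414, array([421.9, 180.1]), array([36.1, 36. ]), 89.4, np.float64(65.8))
white (279, array([508.1, 179.3]), array([33.4, 32.9]), 3.9, np.float64(61.5))
```

View pics/a11.png

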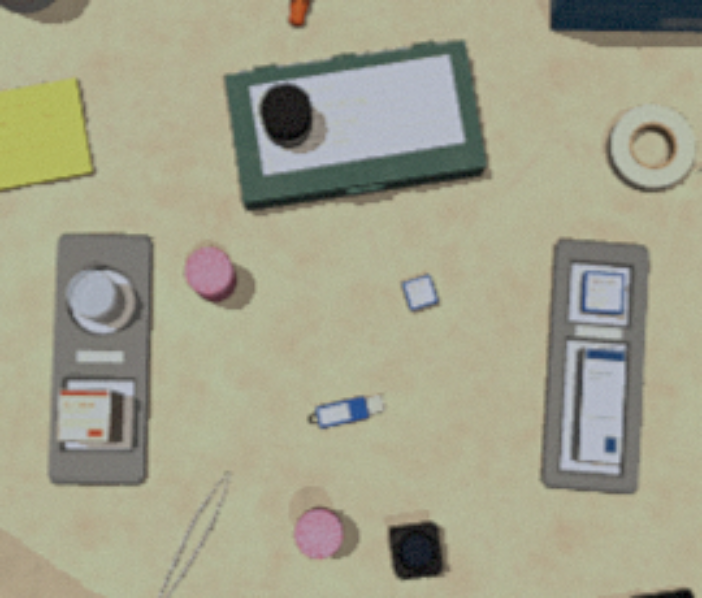

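All four kit parts are seated with tops at the expected heights: lamp 65.8 mm, white can 61.5, carton 37.9 and cover box 23.2. The black can stands fully on the lid at (287,115), and the arm is clear. I'm handing in.

```bash
python3 -c "
from plant import close_job
print(close_job())"
```

```text
the job is handed in; nothing more can be done
None
```

The job is handed in at about 27 s of the 128 s allowed: both kits are seated upright in their own pockets, and the black can stands on the slide box lid, on the end opposite where the carton lay.

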